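# Check-weigh two canisters and load the heavy one

## Robot

A 6-joint arm with a two-finger parallel gripper is mounted at the origin on a cart in front of the work surface, level with it; the furniture and walls round the work are solid. World frame = base frame: x ahead of the robot, y to its left, z up, the work surface at z = 0. Lengths are in m, angles in rad, forces in N, time in s.
With the tool pointing down it reaches from about 0.375 to 0.9 m from the base axis. Payload 3.1 kg.
Tool frame: the origin (TCP) lies on the centre line of the jaws, within the pads' length; the fingertips stand 17 mm ahead of it and the grasp point (between the pads) lies 2 mm behind it (tips_ahead is the distance from the TCP to the fingertips, in m); z points along the fingers, y is the line along which they close (so a half turn about z gives the same grasp; the last joint's range is limited). The gripper opens to 85 mm and grips with 20 to 120 N. Pads are 22 mm wide; open, the fingers measure 114 mm over their backs; the gripper's body (76 mm by 85 mm) begins 54 mm behind the grasp point. The pads swing forward as they close: fully open they stand 13 mm farther back than shut.
Start: joints at [-1.49, 0.527, 1.433, -0, 1.181, -0.178], TCP at [0.16, -0.604, 0.225] pointing down, gripper open.
Joint ranges: [-3.08, 3.08], [-0.75, 2.2], [0.22, 2.44], [-1.43, 4.57], [0, 2.65], [-2.85, 2.85]. Speed limits (rad/s): [2.79, 2.79, 3.14, 3.14, 3.14, 3.14].

## Interface

Orientations are given as [roll, pitch, yaw] about the fixed x, y, z axes, in that order (R = Rz(yaw) Ry(pitch) Rx(roll)).
In Python, from rig import observe, get_image, camera_info, close_job, tips_ahead gives the robot as it stands.
- The arm moves only by the tool move_arm, never from a script. Its argument "deltas" is a list that holds one entry, the list of rows, each a list of 6 numbers: the shift along the tool's x, y, z in m, then the turn, a rotation vector about the tool's x, y, z in rad. In form: [[[x, y, z, wx, wy, wz], ...]]. A call has 1 to 12 rows; each row is the pose to reach, as a shift and turn from the pose commanded when the call began, along the tool's axes at that moment; what a row does not reach only later rows make up. A row lasts 1/8 s, in which the tool goes at most 62.5 mm and 10.7 degrees, less where a joint would pass 70% of its speed; a pose out of reach is approached as far as the arm can. A call with a gripper value outside its range is refused whole. "grip" is the closure in counts, from 0 (fully open) to 255 (shut), set as the call begins (left out, the last holds). The fingers move at their own pace and stop on an object; "newtons" is the grip in N (left out, the last holds). Time passes only in rows, so rows that repeat a pose let the fingers close. It gives the time, the measured TCP pose, the force, the opening and the grip force at its end, in the units of the state.
- observe(): the state, without advancing time (a new reading comes with each control period).
- get_image(name): name is "scene" or "top" or "wrist"; returns the picture (420x560x3 uint8, blue, green, red); there is no depth.
- camera_info(name): a dict with "K" (3x3 intrinsics, pixels), "rvec" (rotation vector, rad) and "tvec" (3), from world to camera coordinates, as OpenCV has them. Camera axes: x right, y down, z forward; pixel columns grow to the right and rows downward; lengths in m; the calibration is good to about 2 mm. A picture is of the moment at which its call begins: read the wrist's pose just before it. camera_info takes no time and is no camera call; for the wrist camera it gives the pose at the moment of the call.
- close_job(): hands the job in; it is judged then, once.
The state is a dict: "t": time; "joint_positions": joint angles; "dq": joint speeds; "tau": joint torques, N m; "tool_pos": TCP position; "tcp_rot": TCP orientation; "wrist_force": force on the tool from outside, world axes, zero at the start; "moment": the same for the moment, N m; "grip_width": opening from 0.0 (shut) to 1.0 (fully open); "gripper_force": force on a finger pad.
Only numpy, scipy, OpenCV 4.12 (cv2) and the standard library are available. Lean on these libraries where they do the work, as an engineer would, in place of code of your own. Each camera call takes 0.05 s, during which the arm holds its last target. There are 200 camera calls.

## Task

The two black-lidded metal canisters look alike, but one is full and heavy, the other nearly empty and light. Set one of them alone on the pan of the beam scale and let go: the pan sinks under the heavy canister and stays up under the light one. Then put the heavy canister in the loading lane and slide it in against the sprung buffer until you feel about 8 N (never more than 14 N on the lane or buffer), and let go so that it stays touching the buffer; the light one is left standing upright outside the lane, and everything else stays where it is.

Things in the scene. Friction and masses are not known exactly. Their poses are not given: they have to be found in the camera images.
- canister_1_mid (a point): centre (half-way up, 34 mm above its foot) of one of the two like canisters: round, plain aluminium with a knurled black lid; 53 mm across, lid (the top 13 mm) included, 68 mm tall; stands upright. One weighs about 330 g, the other about 150 g; they cannot be told apart by eye, and either may be the heavy one. The filling can shift by 3 mm inside.
- canister_2_mid (a point): centre of the other of the two like canisters, same size and looks
- scale: beam scale, fixed: grey base 250 x 70 mm and a pillar 66 mm tall; origin on the worktop under the pivot; local x runs along the beam from the pivot to the pan (pan centre 100 mm from the pivot), z up; a dark counterweight hangs at the other end
- pan_top (a point): centre of the top face of the scale's round steel pan (90 mm across, flat, no rim, always level), about 70 mm above the worktop when up, 18 mm lower when it has sunk
- beam (a joint): tilt of the beam in rad: 0 = pan up on its stop (empty, or under the light canister), 0.18 = pan down on its stop (under the heavy canister). The change-over is at about 240 g, wherever on the pan the canister stands; pushing on the pan moves it too. It settles within half a second.
- lane: loading lane, fixed on the worktop, no floor of its own: two aluminium rails 28 mm high, 190 mm long, 64 mm apart inside, with a flared mouth. Origin on the worktop in the middle of the mouth (where the rails start to run parallel; flares reach 25 mm before it); local x points into the lane, along which the canister slides; z up. Open at the top.
- buffer_bracket: grey bracket closing the lane's far end, 36 mm high; origin on the worktop at its face, 176 mm in from the mouth. Before it a black block carries the sprung rubber pad (14 to 36 mm above the worktop). The block is clamped elsewhere each time and not measured: the free pad's face lies 90 to 120 mm in from the mouth, to be found by feel. The pad gives 1 mm per 2 N, up to 12 mm; drag on the worktop adds 1 to 3 N, more if pressed down.
- jar_d_top (a point): bystander: centre of the lid of a short wide jar, white lid, 61 mm across, 55 mm tall
- weight_50: bystander: brass knobbed weight, 21 mm across, 30 mm tall, origin under its centre
- weight_100: bystander: brass knobbed weight, 27 mm across, 36 mm tall, origin under its centre
- beaker_100: bystander: small glass beaker, 70 mm across, 73 mm tall, origin under its centre
- tape_roll: bystander: roll of tan tape lying flat, 96 mm across, 25 mm high, origin under its centre
- pen_a: bystander: white pen lying flat near the bench's front edge, 145 mm long, origin under its centre
Not all that is in view belongs to the job. Leave any red look-alike of the part that bears canister_1_mid alone.

How it is judged:
By the outcome, as a careful person would: the job done as asked, in the order asked, and still so for the second after the job is handed in, with the robot touching nothing.
It also fails if it takes over 61 s, if anything falls off the work surface, if the arm or the gripper's body presses on something with over 40 N, if the wrist force passes 120 N, or if a joint passes its speed limit or range.

## Working session

There is one attempt and no reset: what is moved stays moved. The work goes in short steps, Python scripts to look and compute and a tool call to move; the robot and the scene stay as the last step left them, time stands still between calls to the robot, and variables do not carry over. Pictures are saved under pics/ and viewed, at most 10 in all, crops included, and the job is handed in when it is done.

Besides the shell and the picture viewer there is one more tool, called after ">>>" as name(argument=value, ...), one argument or row to a line, values as JSON. move_arm: Moves the arm, as the interface text tells. Its arguments: {"type":"object","properties":{"deltas":{"type":"array","items":{"type":"array","items":{"type":"array","items":{"type":"number"}}}},"grip":{"type":"number"},"newtons":{"type":"number"}},"required":["deltas"]}

```bash
mkdir -p pics; ls
python3 - <<'E'
from rig import *
import cv2
print(observe()); print(tips_ahead)
for n in("scene","top"):
    cv2.imwrite(f"pics/{n}0.png",get_image(n)); print(n,camera_info(n))
E
```

```text
pics
{'t': 0.0, 'joint_positions': array([-1.49046301e+00,  5.28472010e-01,  1.43389676e+00, -7.76340420e-06,
        1.18140720e+00, -1.78494454e-01]), 'dq': array([ 0.00042836,  0.00111272, -0.0015596 ,  0.00213055, -0.00112157,
       -0.0011829 ]), 'tau': array([ 6.75812171e-04, -4.42349160e+01, -1.78025472e+01, -1.77616566e-04,
        8.52963596e-03, -8.99162046e-06]), 'tool_pos': array([ 0.15993745, -0.60343519,  0.22413181]), 'tcp_rot': array([-3.13944275e+00, -3.80581978e-04,  2.58830318e-01]), 'wrist_force': array([-0.61047176, -0.40412657, -0.402309  ]), 'moment': array([-0.00947473,  0.02339921, -0.00155724]), 'gripper_force': 0.0, 'grip_width': 1.001022674313898}
0.017
scene {'K': array([[502.04689537,   0.        , 287.41151461],
       [  0.        , 502.04689537, 207.59167818],
       [  0.        ,   0.        ,   1.        ]]), 'rvec': array([ 2.03994325, -0.45293106,  0.27762657]), 'tvec': array([-0.45781658,  0.10401934,  1.31164484])}
top {'K': array([[381.02303507,   0.        , 282.63766955],
       [  0.        , 381.02303507, 218.12552843],
       [  0.        ,   0.        ,   1.        ]]), 'rvec': array([ 2.11661526, -2.17613682,  0.13890354]), 'tvec': array([-0.06775802,  0.48427651,  1.27668007])}
```

View pics/scene0.png

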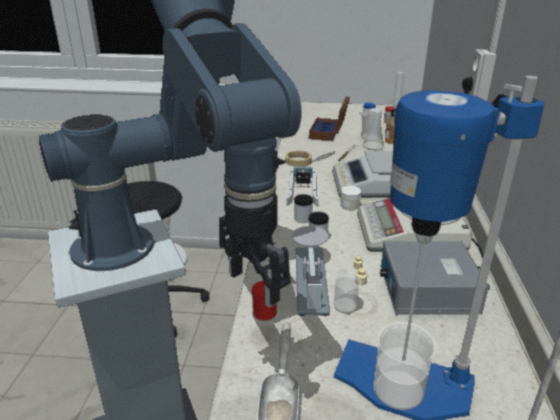

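View pics/top0.png

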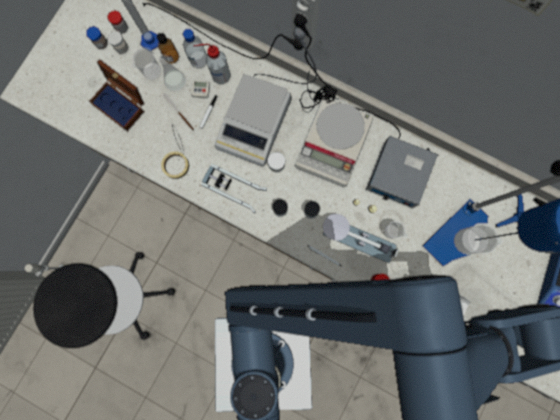

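The top view shows two black-lidded canisters at (280,207) and (312,209). The pan is at (336,226) with the scale running to (390,250), and the lane is around (235,188) with its buffer at the left end. The red can at about (380,282) is the look-alike, so I leave it alone. I'll enlarge a crop to confirm and measure.

Run:
```python
import cv2
im=cv2.imread("pics/top0.png")[150:270,190:420]
s=cv2.resize(cv2.imread("pics/scene0.png")[140:330,240:390],None,fx=3,fy=3,interpolation=cv2.INTER_CUBIC)
cv2.imwrite("pics/topc.png",cv2.resize(im,None,fx=3.4,fy=3.4,interpolation=cv2.INTER_CUBIC));cv2.imwrite("pics/scenec.png",s)
```

```text
(no output)
```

View pics/topc.png

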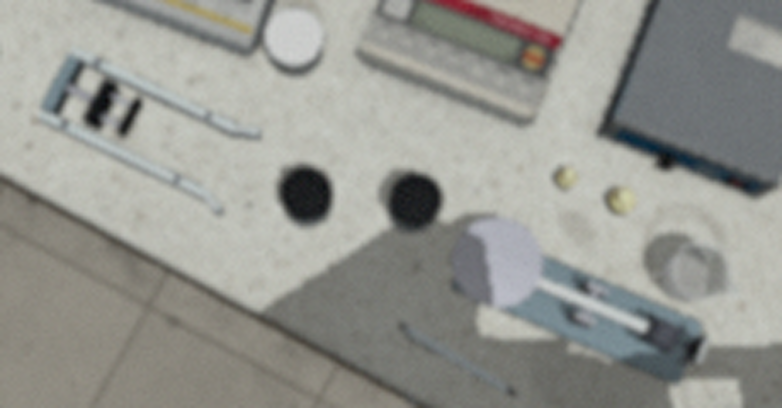

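View pics/scenec.png

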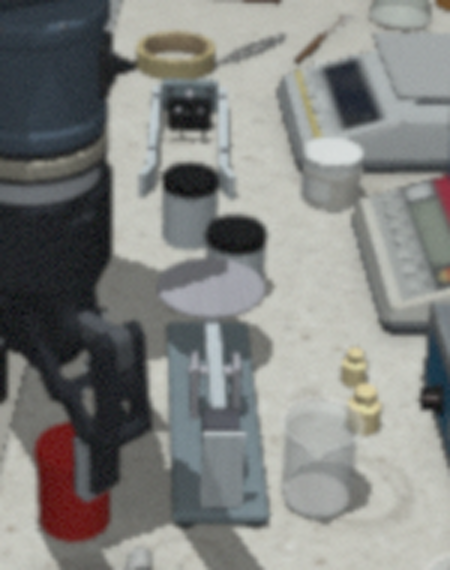

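The crop confirms it: plain grey canisters with black lids at crop (305,195) and (414,200), pan at (498,262), rail kinks at (208,115) and (176,180), rail far ends at (72,60) and (40,117). The red can has no black lid and stays untouched.

```bash
cat > h.py <<'E'
import numpy as np,cv2
from rig import *
def ray(n,uv,z,ci=None):
    c=ci or camera_info(n);R=cv2.Rodrigues(np.array(c["rvec"]))[0];t=np.array(c["tvec"]).ravel()
    d=R.T@np.linalg.inv(c["K"])@np.array([*uv,1.]);o=-R.T@t
    return o+d*(z-o[2])/d[2]
def proj(n,P,ci=None):
    c=ci or camera_info(n)
    return cv2.projectPoints(np.atleast_2d(np.float64(P)),np.array(c["rvec"]),np.array(c["tvec"]),c["K"],None)[0][:,0]
E
python3 - <<'E'
from h import *
np.set_printoptions(precision=4,suppress=True)
T=lambda u,v:((u+.5)/3.4-.5+190,(v+.5)/3.4-.5+150)
S=lambda u,v:((u+.5)/3-.5+240,(v+.5)/3-.5+140)
for n,p,z in [("lidA",(305,195),.068),("lidB",(414,200),.068),("pan",(498,262),.07),("kU",(208,115),.028),("kL",(176,180),.028),("fU",(75,58),.028),("fL",(42,117),.028),("flU",(258,133),.028),("flL",(220,210),.028),("cw",(665,333),.07),("jar",(294,38),.055),("pad",(128,117),.036)]:
    print(n,ray("top",T(*p),z))
for n,p,z in [("lidA",(190,180),.068),("lidB",(236,236),.068),("pan",(212,287),.07),("kU",(223,162),.028),("kL",(153,156),.028),("flU",(229,190),.028),("flL",(147,190),.028)]:
    print("s",n,ray("scene",S(*p),z))
E
```

```text
lidA [ 0.5154 -0.0714  0.068 ]
lidB [ 0.5073 -0.1787  0.068 ]
pan [ 0.4433 -0.2583  0.07  ]
kU [0.6083 0.0268 0.028 ]
kL [0.5414 0.0605 0.028 ]
fU [0.6728 0.1637 0.028 ]
fL [0.6113 0.1978 0.028 ]
flU [ 0.588  -0.0243  0.028 ]
flL [0.5091 0.0161 0.028 ]
cw [ 0.3695 -0.4167  0.07  ]
jar [ 0.6793 -0.0642  0.055 ]
pad [0.6068 0.1079 0.036 ]
s lidA [ 0.5148 -0.0832  0.068 ]
s lidB [ 0.5045 -0.1926  0.068 ]
s pan [ 0.4451 -0.2608  0.07  ]
s kU [0.5974 0.0038 0.028 ]
s kL [0.5386 0.0451 0.028 ]
s flU [ 0.5749 -0.0512  0.028 ]
s flL [ 0.5018 -0.0179  0.028 ]
```

```bash
cat >> h.py <<'E'
from scipy.spatial.transform import Rotation as Ro
def delta(p,yaw):
    s=observe();R=Ro.from_euler("xyz",s["tcp_rot"]);Rt=Ro.from_euler("xyz",[np.pi,0,yaw])
    print("delta",np.round(R.inv().apply(np.array(p)-s["tool_pos"]),4),np.round((R.inv()*Rt).as_rotvec(),4))
E
python3 - <<'E'
from h import *
c=camera_info("wrist");R=cv2.Rodrigues(np.array(c["rvec"]))[0]
s=observe();o=-R.T@np.array(c["tvec"]).ravel()
Rt=Ro.from_euler("xyz",s["tcp_rot"])
print(o,c["K"][0,0],R[2],Rt.inv().apply(o-s["tool_pos"]),Rt.inv().apply(R[2]))
delta((.5,-.09,.30),1.117)
E
```

```text
[ 0.24045941 -0.58222948  0.37412107] 364.5196321450411 [-0.31426822 -0.0816622  -0.9458154 ] [ 0.08333786 -0.00025424 -0.1498611 ] [-3.25024507e-01  3.15538886e-04  9.45705541e-01]
delta [ 0.4602 -0.4095 -0.0748] [-0.0016 -0.0011 -0.8582]
```

>>> move_arm(
  deltas=[
    [[0.03,-0.03,-0.075,0,0,-0.1],[0.08,-0.08,-0.075,0,0,-0.2],[0.14,-0.12,-0.075,0,0,-0.3],[0.19,-0.165,-0.075,0,0,-0.4],[0.24,-0.21,-0.075,0,0,-0.5],[0.29,-0.255,-0.075,0,0,-0.6],[0.34,-0.3,-0.075,0,0,-0.7],[0.39,-0.345,-0.075,0,0,-0.8],[0.43,-0.385,-0.075,0,0,-0.858],[0.46,-0.41,-0.075,0,0,-0.858],[0.46,-0.41,-0.075,0,0,-0.858],[0.46,-0.41,-0.075,0,0,-0.858]],
  ],
  grip=0,
)

```text
t: 1.6
tool_pos: [0.5, -0.0884, 0.2997]
tcp_rot: [-3.141, 0.0, 1.121]
wrist_force: [-0.2, 0.2, 0.2]
grip_width: 1.002
gripper_force: 0.0
```

Run:
```python
from h import *
import json
c=camera_info("wrist");im=get_image("wrist");cv2.imwrite("pics/w1.png",im)
json.dump({k:np.array(v).tolist() for k,v in c.items()},open("w1.json","w"))
cv2.imwrite("pics/w1b.png",cv2.resize(im,(800,600),interpolation=cv2.INTER_CUBIC))
s=observe();print(s["t"],s["tool_pos"],s["tcp_rot"],s["wrist_force"])
```

```text
1.65 [ 0.49949144 -0.08951069  0.29968882] [-3.14057835e+00  6.39090011e-04  1.11891614e+00] [ 0.36989698 -0.32626798  0.05867173]
```

View pics/w1b.png

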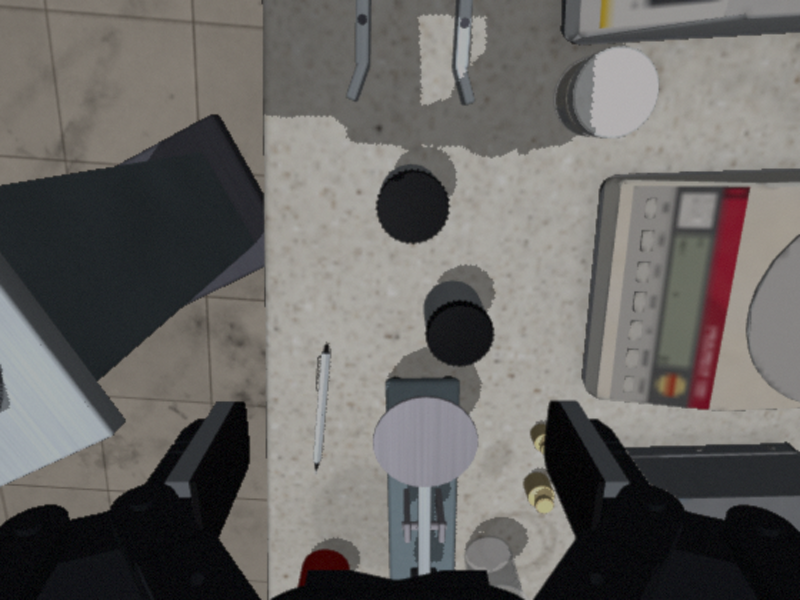

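The wrist view shows lid A (412,206), lid B (460,333), pan (425,441), rail kinks (364,68) and (459,70), and the pen to the left of the canisters.

Run:
```python
from h import *
import json
np.set_printoptions(precision=4,suppress=True)
c={k:np.array(v) for k,v in json.load(open("w1.json")).items()}
W=lambda u,v:((u+.5)*.7-.5,(v+.5)*.7-.5)
r={}
for n,p,z in [("A",(412.5,206),.068),("B",(460,333),.068),("pan",(425.5,441),.07),("kL",(364,67),.028),("kR",(457,70),.028),("L0",(362.5,3),.028),("R0",(464,3),.028),("flL",(354,99),.028),("flR",(467,102),.028),("pen",(322,407),.005),("jar",(625,92),.055)]:
    r[n]=ray("wrist",W(*p),z,c);print(n,r[n])
d=r["L0"]-r["kL"];print(np.arctan2(d[1],d[0]))
d=r["A"]-r["B"];print("AB",np.linalg.norm(d))
d=r["R0"]-r["L0"];print("across",np.linalg.norm(d),np.arctan2(d[1],d[0])+np.pi/2)
```

```text
A [ 0.5201 -0.0719  0.068 ]
B [ 0.5113 -0.1791  0.068 ]
pan [ 0.4453 -0.2568  0.07  ]
kL [0.5297 0.0308 0.028 ]
kR [ 0.5911 -0.0011  0.028 ]
L0 [0.5478 0.0687 0.028 ]
R0 [0.6133 0.0371 0.028 ]
flL [0.5129 0.0142 0.028 ]
flR [ 0.589  -0.0249  0.028 ]
pen [ 0.3552 -0.2198  0.005 ]
jar [ 0.6886 -0.0664  0.055 ]
1.1265671871668896
AB 0.10757633045337792
across 0.07271655989575052 1.1212696492651166
```

Run:
```python
from h import *
delta((.5113,-.1791,.052),1.118)
```

```text
delta [-0.0753  0.05    0.2477] [-0.001   0.0006  0.0009]
```

>>> move_arm(
  deltas=[
    [[-0.02,0.015,0.01,0,0,0],[-0.05,0.035,0.04,0,0,0],[-0.075,0.05,0.08,0,0,0],[-0.075,0.05,0.12,0,0,0],[-0.075,0.05,0.16,0,0,0],[-0.075,0.05,0.19,0,0,0],[-0.075,0.05,0.215,0,0,0],[-0.075,0.05,0.235,0,0,0],[-0.075,0.05,0.248,0,0,0],[-0.075,0.05,0.248,0,0,0],[-0.075,0.05,0.248,0,0,0]],
  ],
  grip=0,
  newtons=30,
)

```text
t: 3.02
tool_pos: [0.5121, -0.1801, 0.0527]
tcp_rot: [3.14, 0.0, 1.116]
wrist_force: [0.7, -0.2, 0.2]
grip_width: 0.998
gripper_force: 0.0
```

>>> move_arm(
  deltas=[
    [[0,0,0,0,0,0],[0,0,0,0,0,0],[0,0,0,0,0,0],[0,0,0,0,0,0],[0,0,0,0,0,0],[0,0,0,0,0,0]],
  ],
  grip=255,
  newtons=30,
)

```text
t: 3.78
tool_pos: [0.5121, -0.1795, 0.0531]
tcp_rot: [3.14, 0.0, 1.117]
wrist_force: [-1.3, 0.4, 5.3]
grip_width: 0.603
gripper_force: 30.4
```

>>> move_arm(
  deltas=[
    [[0,0,-0.01,0,0,0],[0,0,-0.04,0,0,0],[0,0,-0.08,0,0,0],[0,0,-0.1,0,0,0],[0,0,-0.1,0,0,0],[0,0,-0.1,0,0,0]],
  ],
)

```text
t: 4.53
tool_pos: [0.511, -0.1789, 0.1514]
tcp_rot: [-3.14, -0.0, 1.117]
wrist_force: [0.3, 0.3, -1.1]
grip_width: 0.602
gripper_force: 31.9
```

Run:
```python
from h import *
im=get_image("wrist");cv2.imwrite("pics/w2.png",cv2.resize(im,(800,600)))
s=observe();print(s["t"],s["tool_pos"],s["wrist_force"],s["moment"],s["grip_width"])
delta((.4453,-.2568,.126),1.118)
```

```text
4.575 [ 0.51085547 -0.17885634  0.15101154] [-1.12936653  0.39242509 -1.32720103] [ 0.04389014  0.0020402  -0.01718583] 0.6029169979787942
delta [-0.0988 -0.0247  0.0251] [-0.0026 -0.0002 -0.0012]
```

View pics/w2.png

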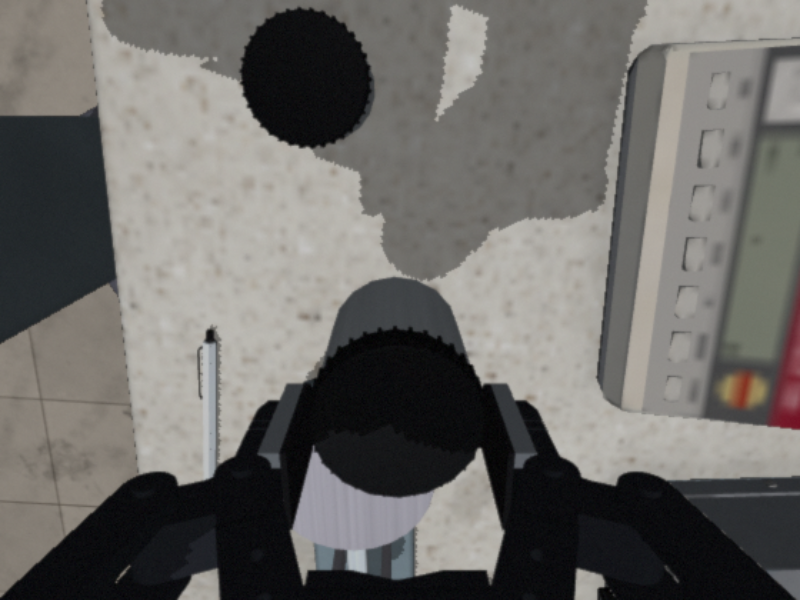

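>>> move_arm(
  deltas=[
    [[-0.02,-0.005,0,0,0,0],[-0.05,-0.013,0,0,0,0],[-0.08,-0.02,0,0,0,0],[-0.099,-0.025,0.005,0,0,0],[-0.099,-0.025,0.012,0,0,0],[-0.099,-0.025,0.018,0,0,0],[-0.099,-0.025,0.023,0,0,0],[-0.099,-0.025,0.025,0,0,0],[-0.099,-0.025,0.0265,0,0,0],[-0.099,-0.025,0.0265,0,0,0],[-0.099,-0.025,0.0265,0,0,0]],
  ],
)

```text
t: 5.95
tool_pos: [0.446, -0.2575, 0.1258]
tcp_rot: [3.141, 0.0, 1.117]
wrist_force: [-0.3, -0.2, -1.1]
grip_width: 0.602
gripper_force: 31.9
```

>>> move_arm(
  deltas=[
    [[0,0,0.001,0,0,0],[0,0,0.001,0,0,0]],
  ],
)

```text
t: 6.2
tool_pos: [0.4458, -0.2574, 0.1246]
tcp_rot: [-3.142, 0.0, 1.117]
wrist_force: [0.2, 0.7, -1.8]
grip_width: 0.602
gripper_force: 31.9
```

>>> move_arm(
  deltas=[
    [[0,0,0.001,0,0,0],[0,0,0.001,0,0,0]],
  ],
)

```text
t: 6.45
tool_pos: [0.4458, -0.2574, 0.1235]
tcp_rot: [-3.141, -0.0, 1.117]
wrist_force: [0.4, -0.0, -1.5]
grip_width: 0.601
gripper_force: 31.9
```

>>> move_arm(
  deltas=[
    [[0,0,0.001,0,0,0],[0,0,0.001,0,0,0]],
  ],
)

```text
t: 6.7
tool_pos: [0.4459, -0.2575, 0.1228]
tcp_rot: [3.141, 0.0, 1.117]
wrist_force: [0.1, 1.2, 0.3]
grip_width: 0.6
gripper_force: 32.1
```

>>> move_arm(
  deltas=[
    [[0,0,0.001,0,0,0],[0,0,0.001,0,0,0]],
  ],
)

```text
t: 6.95
tool_pos: [0.4459, -0.2575, 0.1216]
tcp_rot: [3.141, 0.0, 1.117]
wrist_force: [-0.9, 0.4, 0.9]
grip_width: 0.602
gripper_force: 32.1
```

>>> move_arm(
  deltas=[
    [[0,0,0,0,0,0],[0,0,0,0,0,0],[0,0,0,0,0,0],[0,0,0,0,0,0],[0,0,-0.02,0,0,0],[0,0,-0.06,0,0,0],[0,0,-0.1,0,0,0],[0,0,-0.13,0,0,0],[0,0,-0.13,0,0,0],[0,0,-0.13,0,0,0]],
  ],
  grip=0,
)

```text
t: 8.2
tool_pos: [0.4453, -0.2569, 0.2508]
tcp_rot: [-3.14, -0.0, 1.117]
wrist_force: [-0.3, 0.1, -0.0]
grip_width: 1.002
gripper_force: 0.0
```

Run:
```python
from h import *
import json
c=camera_info("wrist");im=get_image("wrist");sc=get_image("scene");s=observe()
json.dump({k:np.array(v).tolist() for k,v in c.items()},open("w3.json","w"))
print(s["t"],s["tool_pos"])
cv2.imwrite("pics/s3raw.png",sc)
a=cv2.resize(im,(440,330));b=cv2.resize(sc[180:330,270:360],None,fx=4,fy=4,interpolation=cv2.INTER_CUBIC)
cv2.imwrite("pics/m3.png",np.hstack([np.vstack([a,np.zeros((270,440,3),np.uint8)]),b]))
cv2.imwrite("pics/w3.png",im)
```

```text
8.3 [ 0.44506684 -0.25674571  0.25015856]
```

View pics/m3.png

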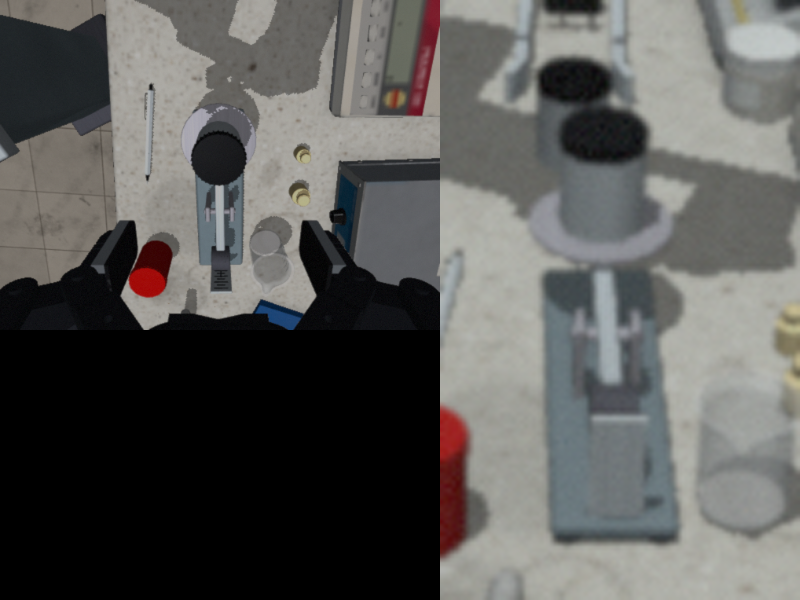

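The pan is still up (bottom edge at about row 246, as before) and the wrist read about 1.4 N, so B is light and A is heavy. I'll return B to its old place on the worktop first.

>>> move_arm(
  deltas=[
    [[0,0,0.03,0,0,0],[0,0,0.07,0,0,0],[0,0,0.1,0,0,0],[0,0,0.12,0,0,0],[0,0,0.128,0,0,0],[0,0,0.128,0,0,0],[0,0,0.128,0,0,0]],
  ],
)

```text
t: 9.18
tool_pos: [0.4463, -0.2578, 0.1242]
tcp_rot: [3.14, 0.0, 1.117]
wrist_force: [0.4, 0.6, 0.2]
grip_width: 1.0
gripper_force: 0.0
```

>>> move_arm(
  deltas=[
    [[0,0,0,0,0,0],[0,0,0,0,0,0],[0,0,0,0,0,0],[0,0,0,0,0,0],[0,0,0,0,0,0],[0,0,-0.01,0,0,0],[0,0,-0.035,0,0,0],[0.02,0.005,-0.035,0,0,0],[0.055,0.013,-0.035,0,0,0],[0.09,0.022,-0.03,0,0,0],[0.1,0.025,0,0,0,0],[0.1,0.025,0.03,0,0,0]],
  ],
  grip=255,
  newtons=30,
)

```text
t: 10.68
tool_pos: [0.5131, -0.1776, 0.0935]
tcp_rot: [3.14, 0.0, 1.119]
wrist_force: [-0.4, 0.1, -1.2]
grip_width: 0.598
gripper_force: 31.8
```

Run:
```python
from h import *
s=observe();print(s["t"],s["tool_pos"],s["wrist_force"],s["grip_width"])
delta((.5121,-.1795,.0545),1.118)
```

```text
10.675 [ 0.51313967 -0.17764588  0.09354549] [-0.36658828  0.05514487 -1.19326439] 0.5977630456908565
delta [-0.0021 -0.0002  0.039 ] [0.0014 0.     0.0008]
```

>>> move_arm(
  deltas=[
    [[0,0,0.015,0,0,0],[0,0,0.027,0,0,0],[0,0,0.034,0,0,0],[0,0,0.038,0,0,0],[0,0,0.039,0,0,0],[0,0,0.039,0,0,0]],
  ],
)

```text
t: 11.42
tool_pos: [0.5124, -0.1787, 0.0551]
tcp_rot: [3.141, 0.0, 1.117]
wrist_force: [-1.3, -0.1, -1.2]
grip_width: 0.594
gripper_force: 31.9
```

>>> move_arm(
  deltas=[
    [[0,0,0.0005,0,0,0],[0,0,0.001,0,0,0],[0,0,0.001,0,0,0]],
  ],
)

```text
t: 11.8
tool_pos: [0.5123, -0.1787, 0.0549]
tcp_rot: [3.141, 0.0, 1.117]
wrist_force: [-0.7, 0.1, 8.2]
grip_width: 0.597
gripper_force: 32.9
```

>>> move_arm(
  deltas=[
    [[0,0,0,0,0,0],[0,0,0,0,0,0],[0,0,0,0,0,0],[0,0,0,0,0,0],[0,0,-0.02,0,0,0],[0,0,-0.06,0,0,0],[0,0,-0.1,0,0,0],[0.03,-0.01,-0.12,0,0,0],[0.07,-0.03,-0.12,0,0,0],[0.1,-0.04,-0.12,0,0,0],[0.1,-0.04,-0.12,0,0,0],[0.1,-0.04,-0.12,0,0,0]],
  ],
  grip=0,
)

```text
t: 13.3
tool_pos: [0.5203, -0.0716, 0.1736]
tcp_rot: [3.141, 0.0, 1.117]
wrist_force: [0.6, 0.4, 0.4]
grip_width: 0.995
gripper_force: 0.0
```

Run:
```python
from h import *
import json
s=observe();c=camera_info("wrist");im=get_image("wrist")
json.dump({k:np.array(v).tolist() for k,v in c.items()},open("w4.json","w"))
print(s["t"],s["tool_pos"],s["tcp_rot"])
cv2.imwrite("pics/w4.png",cv2.resize(im,(800,600),interpolation=cv2.INTER_CUBIC))
delta((.520,-.072,.053),1.118)
```

```text
13.3 [ 0.52028687 -0.07161044  0.17355655] [3.14122685e+00 4.12045264e-04 1.11714020e+00]
delta [-1.000e-04 -3.000e-04  1.205e-01] [ 0.0004  0.0003 -0.0018]
```

View pics/w4.png

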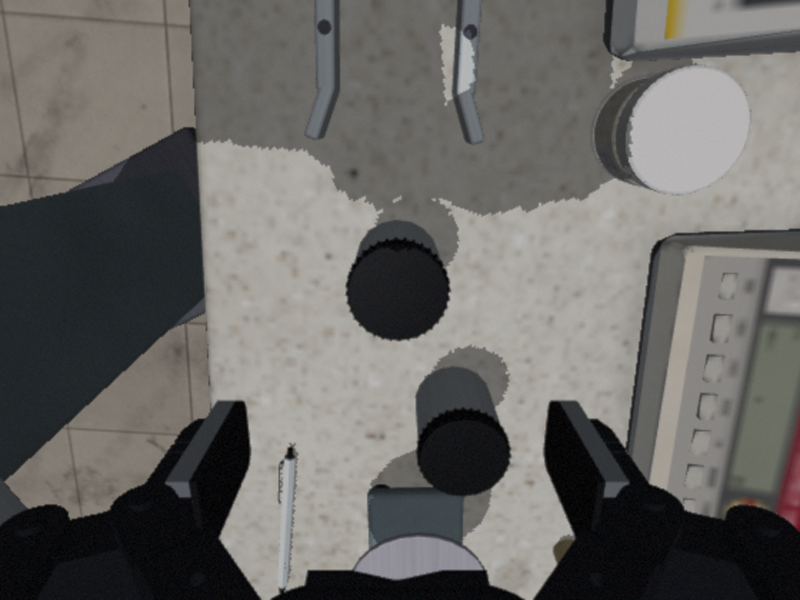

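B stands upright at (463,452). Lid A is centred between the jaws at (398,290). The lane rails' inner top edges are at about columns 339 and 458.

>>> move_arm(
  deltas=[
    [[0,0,0.03,0,0,0],[0,0,0.065,0,0,0],[0,0,0.09,0,0,0],[0,0,0.108,0,0,0],[0,0,0.119,0,0,0],[0,0,0.119,0,0,0],[0,0,0.119,0,0,0]],
  ],
)

```text
t: 14.22
tool_pos: [0.5206, -0.0716, 0.0552]
tcp_rot: [3.14, -0.0, 1.116]
wrist_force: [0.2, 0.1, 0.0]
grip_width: 0.997
gripper_force: 0.0
```

>>> move_arm(
  deltas=[
    [[0,0,0,0,0,0],[0,0,0,0,0,0],[0,0,0,0,0,0],[0,0,0,0,0,0],[0,0,0,0,0,0],[0,0,-0.01,0,0,0],[0,0,-0.035,0,0,0],[0,0,-0.06,0,0,0],[0,0,-0.06,0,0,0],[0,0,-0.06,0,0,0]],
  ],
  grip=255,
  newtons=40,
)

```text
t: 15.48
tool_pos: [0.5194, -0.0708, 0.114]
tcp_rot: [-3.14, 0.0, 1.117]
wrist_force: [0.0, 0.4, -3.5]
grip_width: 0.585
gripper_force: 42.5
```

Run:
```python
from h import *
import json
np.set_printoptions(precision=4,suppress=True)
s=observe();print(s["t"],s["tool_pos"],s["tcp_rot"],s["wrist_force"],s["grip_width"])
c={k:np.array(v) for k,v in json.load(open("w4.json")).items()}
W=lambda u,v:((u+.5)*.7-.5,(v+.5)*.7-.5)
im=cv2.imread("pics/w4.png");g=cv2.cvtColor(im,cv2.COLOR_BGR2GRAY)
for v in (10,50,70): print(v,"L",g[v,308:346:2],"R",g[v,450:490:2])
r={}
for n,p in dict(Li0=(339.5,5),Li1=(339,80),Ri0=(459,5),Ri1=(455,90),hL=(324,27),hR=(470,31),kL=(338,92),kR=(455,92),fL=(314,137),fR=(474,142)).items():
    r[n]=ray("wrist",W(*p),.028,c)
    q=r[n];a=1.118;print(n,q,"along",q[0]*np.cos(a)+q[1]*np.sin(a),"tooly",q[0]*np.sin(a)-q[1]*np.cos(a))
p=s["tool_pos"];print("tcp along",p[0]*np.cos(a)+p[1]*np.sin(a),p[0]*np.sin(a)-p[1]*np.cos(a))
```

```text
15.475 [ 0.5194 -0.0708  0.114 ] [-3.1401  0.0001  1.1168] [ 0.0461  0.4203 -3.5471] 0.5845072654605635
10 L [106 107 107  93  95 109 111 109 112 115 115 111  98  70  56  61  92 103
 103] R [102 103 104  90  52  52  78 100 111 114 113 114 114 114 107  91 106 106
 103 101]
50 L [104 104 106 105  92 104 111 108 110 115 114 113 101  74  55  60  90  99
 100] R [169 170 115  61  65 136 174 181 180 178 179 167 117  99  94 103 101 101
 100 101]
70 L [103 105 104 106  86 101 110 110 110 114 113 114 102  77  58  55  93 106
 106] R [153 134  72  63 108 163 181 180 180 180 180 162 108  89 106 107 105 106
 106 105]
Li0 [0.5544 0.0651 0.028 ] along 0.30102523758521904 tooly 0.47004756610910853
Li1 [0.5378 0.0344 0.028 ] along 0.26618119674566937 tooly 0.4685378317594584
Ri0 [0.6084 0.0388 0.028 ] along 0.301025949322921 tooly 0.5301079742739634
Ri1 [0.5905 0.0033 0.028 ] along 0.2613043547047734 tooly 0.5295422509062618
hL [0.5426 0.0597 0.028 ] along 0.29110791789786195 tooly 0.4618066636372485
hR [0.6087 0.0256 0.028 ] along 0.28927852011503996 tooly 0.5361742939605565
kL [0.5345 0.0294 0.028 ] along 0.2603240329266075 tooly 0.4677982887892578
kR [0.5901 0.0024 0.028 ] along 0.2603224290603271 tooly 0.5295779660572554
fL [0.5122 0.0151 0.028 ] along 0.23761242036870245 tooly 0.45395133436558993
fR [ 0.5891 -0.0253  0.028 ] along 0.23500897372362733 tooly 0.540832506949573
tcp along 0.16354854847816663 0.49800759928409244
```

A weighs about 3.5 N, so it is the heavy one. Next I move it over the lane and lower it just inside the mouth.

>>> move_arm(
  deltas=[
    [[0.02,0.001,0,0,0,0],[0.06,0.001,0,0,0,0],[0.095,0.001,0,0,0,0],[0.115,0.001,0,0,0,0],[0.12,0.001,0.01,0,0,0],[0.12,0.001,0.025,0,0,0],[0.12,0.001,0.04,0,0,0],[0.12,0.001,0.05,0,0,0],[0.12,0.001,0.056,0,0,0],[0.12,0.001,0.058,0,0,0],[0.12,0.001,0.058,0,0,0],[0.12,0.001,0.058,0,0,0]],
  ],
)

```text
t: 16.98
tool_pos: [0.574, 0.0363, 0.0571]
tcp_rot: [3.141, -0.0, 1.117]
wrist_force: [0.5, 0.5, -2.9]
grip_width: 0.583
gripper_force: 42.5
```

>>> move_arm(
  deltas=[
    [[0,0,0.0005,0,0,0],[0,0,0.001,0,0,0],[0,0,0.001,0,0,0]],
  ],
)

```text
t: 17.35
tool_pos: [0.5738, 0.0363, 0.0559]
tcp_rot: [3.141, -0.0, 1.117]
wrist_force: [0.4, -0.1, -0.5]
grip_width: 0.584
gripper_force: 42.8
```

>>> move_arm(
  deltas=[
    [[0.005,0,0,0,0,0],[0.013,0,0,0,0,0],[0.021,0,0,0,0,0],[0.029,0,0,0,0,0],[0.035,0,0,0,0,0],[0.037,0,0,0,0,0]],
  ],
)

```text
t: 18.1
tool_pos: [0.591, 0.0689, 0.0572]
tcp_rot: [3.139, 0.001, 1.118]
wrist_force: [-0.3, -3.4, 4.2]
grip_width: 0.59
gripper_force: 53.6
```

>>> move_arm(
  deltas=[
    [[0.002,0,0,0,0,0],[0.004,0,0,0,0,0],[0.004,0,0,0,0,0]],
  ],
)

```text
t: 18.48
tool_pos: [0.5928, 0.0728, 0.0564]
tcp_rot: [3.139, -0.0, 1.117]
wrist_force: [0.1, -2.1, 6.4]
grip_width: 0.59
gripper_force: 53.4
```

>>> move_arm(
  deltas=[
    [[0,0,-0.0008,0,0,0],[0,0,-0.0015,0,0,0],[0,0,-0.0015,0,0,0]],
  ],
)

```text
t: 18.85
tool_pos: [0.5914, 0.0732, 0.057]
tcp_rot: [-3.141, 0.0, 1.117]
wrist_force: [-0.4, -2.6, 2.4]
grip_width: 0.588
gripper_force: 52.7
```

Run:
```python
from h import *
im=get_image("wrist");cv2.imwrite("pics/w5.png",cv2.resize(im,(800,600)))
s=observe();print(s["t"],s["tool_pos"],s["wrist_force"],s["moment"])
```

```text
18.9 [0.59145878 0.07322581 0.05697357] [ 0.47998198 -2.2670814   3.35759772] [-0.6119144  0.0675641 -0.0250418]
```

View pics/w5.png

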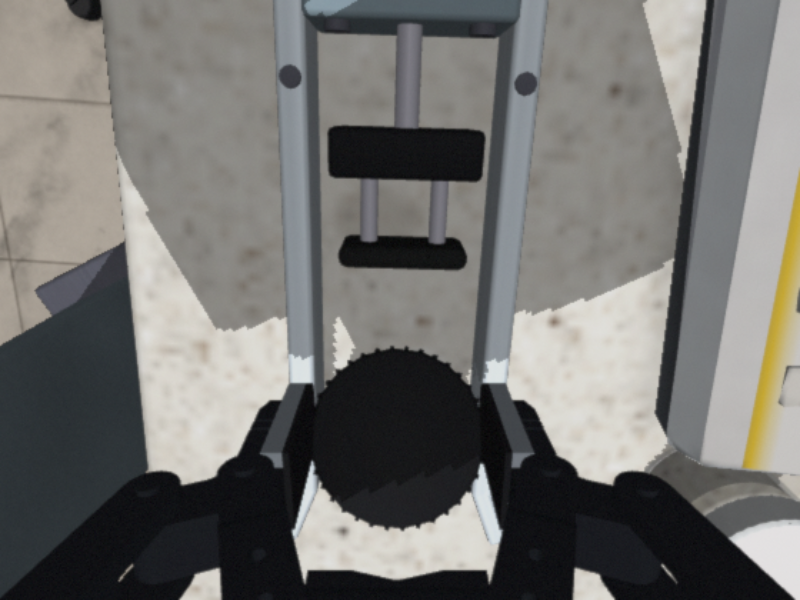

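Canister A sits centred between the rails, lid at (398,438), and the pad face is at about row 268, still ahead. It is dragging, so I'll ease up slightly and estimate the gap.

>>> move_arm(
  deltas=[
    [[0,0,-0.0005,0,0,0],[0,0,-0.001,0,0,0],[0,0,-0.001,0,0,0]],
  ],
)

```text
t: 19.27
tool_pos: [0.5908, 0.0736, 0.0576]
tcp_rot: [-3.14, 0.0, 1.116]
wrist_force: [-1.1, -1.1, -0.7]
grip_width: 0.585
gripper_force: 51.6
```

Run:
```python
from h import *
a=1.118
W=lambda u,v:((u+.5)*.7-.5,(v+.5)*.7-.5)
AL=lambda q:(round(q[0]*np.cos(a)+q[1]*np.sin(a),4),round(q[0]*np.sin(a)-q[1]*np.cos(a),4))
for n,p,z in (("padtop",(403,262),.036),("padbot",(403,268),.014),("lid",(398,438),.068),("railL",(322,300),.028),("railR",(484,300),.028)): print(n,AL(ray("wrist",W(*p),z)))
s=observe();print(s["t"],AL(s["tool_pos"]),s["wrist_force"],s["moment"],s["tcp_rot"])
```

```text
padtop (np.float64(0.3623), np.float64(0.5008))
padbot (np.float64(0.3541), np.float64(0.501))
lid (np.float64(0.3142), np.float64(0.4991))
railL (np.float64(0.3459), np.float64(0.4713))
railR (np.float64(0.3459), np.float64(0.5304))
19.275 (np.float64(0.3247), np.float64(0.4991)) [-1.11655568 -1.13232985 -0.7109712 ] [-0.1953483   0.12056705 -0.02154114] [-3.13963089e+00  8.51928388e-05  1.11649218e+00]
```

Run:
```python
from h import *
import json
a=1.118
W=lambda u,v:((u+.5)*.7-.5,(v+.5)*.7-.5)
AL=lambda q:(round(q[0]*np.cos(a)+q[1]*np.sin(a),4),round(q[0]*np.sin(a)-q[1]*np.cos(a),4))
c={k:np.array(v) for k,v in json.load(open("w4.json")).items()}
print("A in w4",AL(ray("wrist",W(398,289.5),.068,c)),AL((.5206,-.0716)))
# edges of lid now
for z in (.066,.069,.072): print(z,[AL(ray("wrist",W(*p),z)) for p in ((398,347),(398,530),(313,438),(484,438))])
```

```text
A in w4 (np.float64(0.1637), np.float64(0.4994)) (np.float64(0.1634), np.float64(0.4995))
0.066 [(np.float64(0.3443), np.float64(0.4991)), (np.float64(0.2765), np.float64(0.4991)), (np.float64(0.3128), np.float64(0.4721)), (np.float64(0.3129), np.float64(0.5263))]
0.069 [(np.float64(0.3457), np.float64(0.4991)), (np.float64(0.2793), np.float64(0.4991)), (np.float64(0.3149), np.float64(0.4727)), (np.float64(0.3149), np.float64(0.5257))]
0.072 [(np.float64(0.347), np.float64(0.4991)), (np.float64(0.2821), np.float64(0.4991)), (np.float64(0.3169), np.float64(0.4733)), (np.float64(0.3169), np.float64(0.5251))]
```

The canister has shifted and tilted a little in the grip, with its foot dragging. I'll let it stand, then push it from behind with the shut fingers low in the lane.

>>> move_arm(
  deltas=[
    [[0,0,0,0,0,0],[0,0,0,0,0,0],[0,0,0,0,0,0],[0,0,0,0,0,0],[0,0,-0.02,0,0,0],[0,0,-0.06,0,0,0],[-0.02,0,-0.1,0,0,0],[-0.05,0,-0.1,0,0,0],[-0.07,0,-0.1,0,0,0],[-0.08,0,-0.1,0,0,0],[-0.08,0,-0.1,0,0,0]],
  ],
  grip=0,
)

```text
t: 20.65
tool_pos: [0.5562, 0.0009, 0.1575]
tcp_rot: [-3.14, -0.0, 1.115]
wrist_force: [0.2, 0.2, 0.1]
grip_width: 1.001
gripper_force: 0.0
```

Run:
```python
from h import *
import json
c=camera_info("wrist");im=get_image("wrist");cv2.imwrite("pics/w6.png",cv2.resize(im,(800,600)))
json.dump({k:np.array(v).tolist() for k,v in c.items()},open("w6.json","w"))
s=observe();a=1.118;p=s["tool_pos"];print(s["t"],p,s["wrist_force"],s["tcp_rot"],p[0]*np.cos(a)+p[1]*np.sin(a),p[0]*np.sin(a)-p[1]*np.cos(a))
```

```text
20.7 [0.55649864 0.00133085 0.15759157] [ 0.42452932  0.63212602 -0.43770662] [-3.14068994e+00 -2.26954673e-04  1.11608581e+00] 0.24465474504469797 0.49983653515372994
```

View pics/w6.png

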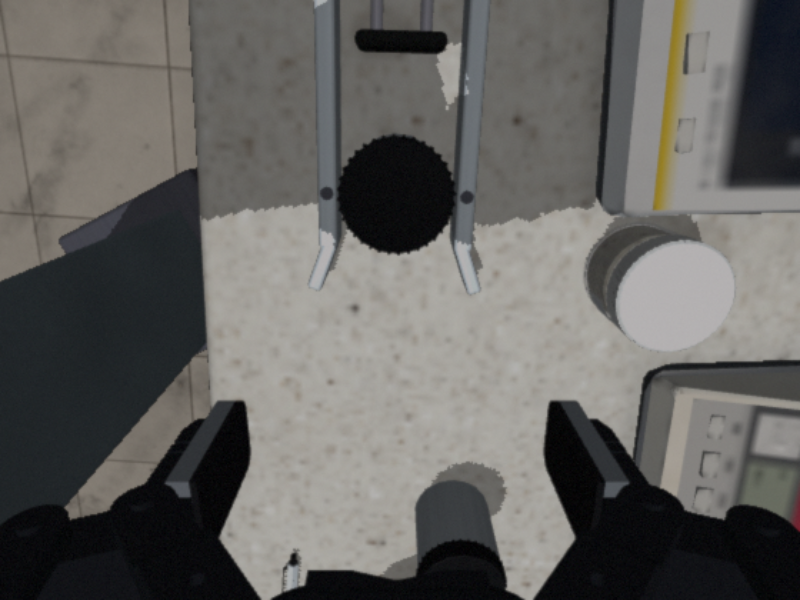

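That was my tenth and last picture. Canister A stands upright and centred in the lane, lid at (397,194), with the pad face at about (401,51) and a gap still open.

Run:
```python
from h import *
import json
a=1.118
W=lambda u,v:((u+.5)*.7-.5,(v+.5)*.7-.5)
AL=lambda q:(round(q[0]*np.cos(a)+q[1]*np.sin(a),4),round(q[0]*np.sin(a)-q[1]*np.cos(a),4))
c={k:np.array(v) for k,v in json.load(open("w6.json")).items()}
for n,p,z in (("lid",(397,194),.068),("lidback",(397,254),.068),("lidfront",(397,134),.068),("padtop",(401,46),.036),("padbot",(401,52),.014),("kL",(338,235),.028),("kR",(457,240),.028)): print(n,AL(ray("wrist",W(*p),z,c)))
```

```text
lid (np.float64(0.2955), np.float64(0.4994))
lidback (np.float64(0.2675), np.float64(0.4993))
lidfront (np.float64(0.3216), np.float64(0.4994))
padtop (np.float64(0.3604), np.float64(0.5013))
padbot (np.float64(0.3603), np.float64(0.5015))
kL (np.float64(0.2681), np.float64(0.4671))
kR (np.float64(0.2652), np.float64(0.5321))
```

>>> move_arm(
  deltas=[
    [[-0.01,-0.0005,0,0,0,0],[-0.01,-0.0005,0,0,0,0],[-0.01,-0.0005,0,0,0,0],[-0.01,-0.0005,0,0,0,0],[-0.01,-0.0005,0.02,0,0,0],[-0.01,-0.0005,0.05,0,0,0],[-0.01,-0.0005,0.08,0,0,0],[-0.01,-0.0005,0.1,0,0,0],[-0.01,-0.0005,0.11,0,0,0],[-0.01,-0.0005,0.1175,0,0,0],[-0.01,-0.0005,0.1175,0,0,0],[-0.01,-0.0005,0.1175,0,0,0]],
  ],
  grip=255,
  newtons=20,
)

```text
t: 22.2
tool_pos: [0.5522, -0.0076, 0.0413]
tcp_rot: [3.14, -0.0, 1.117]
wrist_force: [0.4, -0.0, -0.4]
grip_width: 0.004
gripper_force: 0.0
```

>>> move_arm(
  deltas=[
    [[0.004,0,0,0,0,0],[0.009,0,0,0,0,0],[0.014,0,0,0,0,0],[0.019,0,0,0,0,0],[0.024,0,0,0,0,0],[0.029,0,0,0,0,0],[0.034,0,0,0,0,0],[0.034,0,0,0,0,0]],
  ],
)

```text
t: 23.2
tool_pos: [0.5668, 0.0235, 0.0406]
tcp_rot: [3.141, -0.0, 1.117]
wrist_force: [-0.3, -0.5, 1.6]
grip_width: 0.002
gripper_force: 0.6
```

>>> move_arm(
  deltas=[
    [[0.003,0,0,0,0,0],[0.007,0,0,0,0,0],[0.011,0,0,0,0,0],[0.015,0,0,0,0,0],[0.018,0,0,0,0,0],[0.02,0,0,0,0,0]],
  ],
)

```text
t: 23.95
tool_pos: [0.5755, 0.0412, 0.0406]
tcp_rot: [3.142, 0.0, 1.117]
wrist_force: [-1.0, -2.6, 2.5]
grip_width: 0.001
gripper_force: 1.5
```

>>> move_arm(
  deltas=[
    [[0.001,0,0,0,0,0],[0.002,0,0,0,0,0],[0.002,0,0,0,0,0]],
  ],
)

```text
t: 24.32
tool_pos: [0.5763, 0.0429, 0.0406]
tcp_rot: [-3.142, -0.0, 1.117]
wrist_force: [-0.9, -1.3, 1.1]
grip_width: -0.002
gripper_force: 1.2
```

>>> move_arm(
  deltas=[
    [[0.001,0,0,0,0,0],[0.002,0,0,0,0,0],[0.002,0,0,0,0,0]],
  ],
)

```text
t: 24.7
tool_pos: [0.5772, 0.0447, 0.0406]
tcp_rot: [3.142, -0.0, 1.117]
wrist_force: [-0.9, -3.2, 1.8]
grip_width: -0.001
gripper_force: 1.7
```

>>> move_arm(
  deltas=[
    [[0.001,0,0,0,0,0],[0.002,0,0,0,0,0],[0.002,0,0,0,0,0]],
  ],
)

```text
t: 25.08
tool_pos: [0.5781, 0.0465, 0.0406]
tcp_rot: [3.142, -0.0, 1.117]
wrist_force: [-0.4, -1.1, 1.2]
grip_width: 0.003
gripper_force: 1.6
```

>>> move_arm(
  deltas=[
    [[0.001,0,0,0,0,0],[0.0015,0,0,0,0,0],[0.0015,0,0,0,0,0]],
  ],
)

```text
t: 25.45
tool_pos: [0.5786, 0.0476, 0.0406]
tcp_rot: [-3.141, 0.0, 1.117]
wrist_force: [-1.2, -3.7, 2.9]
grip_width: 0.004
gripper_force: 2.4
```

>>> move_arm(
  deltas=[
    [[0.001,0,0,0,0,0],[0.0015,0,0,0,0,0],[0.0015,0,0,0,0,0]],
  ],
)

```text
t: 25.82
tool_pos: [0.579, 0.0486, 0.0407]
tcp_rot: [-3.141, 0.001, 1.117]
wrist_force: [-2.5, -5.9, 4.2]
grip_width: -0.002
gripper_force: 3.4
```

>>> move_arm(
  deltas=[
    [[0.0005,0,0,0,0,0],[0.001,0,0,0,0,0],[0.001,0,0,0,0,0]],
  ],
)

```text
t: 26.2
tool_pos: [0.5792, 0.0491, 0.0408]
tcp_rot: [-3.141, 0.002, 1.117]
wrist_force: [-3.2, -7.1, 5.2]
grip_width: 0.002
gripper_force: 3.9
```

>>> move_arm(
  deltas=[
    [[0.0004,0,0,0,0,0],[0.0008,0,0,0,0,0],[0.0008,0,0,0,0,0],[0.0008,0,0,0,0,0]],
  ],
)

```text
t: 26.7
tool_pos: [0.5794, 0.0496, 0.0409]
tcp_rot: [-3.141, 0.002, 1.118]
wrist_force: [-3.5, -7.6, 4.7]
grip_width: 0.0
gripper_force: 4.4
```

About 8.4 N along the lane. Backing off gently.

>>> move_arm(
  deltas=[
    [[-0.001,0,0,0,0,0],[-0.002,0,0,0,0,0],[-0.003,0,0,0,0,0],[-0.0045,0,0,0,0,0],[-0.006,0,0,0,0,0],[-0.01,0,0,0,0,0],[-0.02,0,0,0,0,0],[-0.035,0,-0.01,0,0,0],[-0.045,0,-0.05,0,0,0],[-0.055,0,-0.1,0,0,0],[-0.055,0,-0.13,0,0,0],[-0.055,0,-0.13,0,0,0]],
  ],
)

```text
t: 28.2
tool_pos: [0.5575, -0.0, 0.1739]
tcp_rot: [3.135, -0.002, 1.116]
wrist_force: [0.5, -0.8, -0.5]
grip_width: 0.005
gripper_force: 0.0
```

Run:
```python
from h import *
a=1.118
s=observe();c=camera_info("wrist");im=get_image("wrist");print(s["t"],s["tool_pos"],s["wrist_force"])
cv2.imwrite("pics/w7.png",im)
AL=lambda q:(round(q[0]*np.cos(a)+q[1]*np.sin(a),4),round(q[0]*np.sin(a)-q[1]*np.cos(a),4))
# dark blobs -> lid; upper image only
g=cv2.cvtColor(im,cv2.COLOR_BGR2GRAY)
n,l,st,ce=cv2.connectedComponentsWithStats((g<40).astype(np.uint8))
for i in range(1,n):
    if st[i,4]>150: print(st[i],ce[i],AL(ray("wrist",ce[i],.068,c)),AL(ray("wrist",(ce[i][0],st[i,1]),.068,c)),AL(ray("wrist",(ce[i][0],st[i,1]+st[i,3]),.068,c)),"at pad z",AL(ray("wrist",(ce[i][0],st[i,1]+st[i,3]),.036,c)))
# column profile through lane centre
u,v0=proj("wrist",(0.3*np.cos(a)+.4993*np.sin(a),0.3*np.sin(a)-.4993*np.cos(a),.06),c)[0];print(u,v0)
print(g[0:200:2,int(round(u))])
```

```text
28.2 [ 5.57474836e-01 -3.56334465e-05  1.73876576e-01] [ 0.46878433 -0.82861996 -0.50216788]
[407   0  10 136 373] [411.49597855  72.91152815] (np.float64(0.334), np.float64(0.5901)) (np.float64(0.3765), np.float64(0.5851)) (np.float64(0.2928), np.float64(0.5949)) at pad z (np.float64(0.2885), np.float64(0.6068))
[ 494    0   66  125 6953] [529.40112182  62.1267079 ] (np.float64(0.3405), np.float64(0.6667)) (np.float64(0.3765), np.float64(0.6587)) (np.float64(0.3001), np.float64(0.6757)) at pad z (np.float64(0.2967), np.float64(0.6977))
[ 233   22   81   93 5901] [272.90103372  67.07795289] (np.float64(0.3377), np.float64(0.4987)) (np.float64(0.3642), np.float64(0.4988)) (np.float64(0.3072), np.float64(0.4985)) at pad z (np.float64(0.3047), np.float64(0.4983))
[    0   136   146   253 21229] [ 62.48739931 250.64553206] (np.float64(0.2061), np.float64(0.3361)) (np.float64(0.2933), np.float64(0.3528)) (np.float64(0.071), np.float64(0.3102)) at pad z (np.float64(0.0389), np.float64(0.2865))
[439 244 121  22 335] [493.69253731 248.10746269] (np.float64(0.2068), np.float64(0.6688)) (np.float64(0.2102), np.float64(0.6681)) (np.float64(0.1913), np.float64(0.6717)) at pad z (np.float64(0.1743), np.float64(0.6932))
[   26   265   503   155 34163] [277.49623862 373.84582736] (np.float64(0.0863), np.float64(0.5013)) (np.float64(0.193), np.float64(0.5015)) (np.float64(0.0329), np.float64(0.5012)) at pad z (np.float64(-0.0039), np.float64(0.5014))
274.14322676912076 124.50376856832783
[105 106 104 101 100  99  96  96  93  92  90  79  14  13  13   6  12  13
  12  16  16  15  13  14  11  13  16  13  15  14   8  10  15  19  13  11
  12  13  10  14  16  12  11  14   9   9  14  15   9  10  12  10  12  14
  14  14  13  33 100 103 101 104 102 102 104 104 105 102 103 103 100 102
 101 101  98  99 105 162 168 168 167 164 160 157 158 162 166 168 166 168
 165 165 165 162 157 157 163 164 160 163]
```

>>> move_arm(
  deltas=[
    [[0.01,0,0,0,0,0],[0.025,0,0,0,0,0],[0.035,0,0.02,0,0,0],[0.035,0,0.04,0,0,0],[0.035,0,0.04,0,0,0],[0.035,0,0.04,0,0,0]],
  ],
)

```text
t: 29.0
tool_pos: [0.5717, 0.0333, 0.1305]
tcp_rot: [-3.141, 0.0, 1.117]
wrist_force: [-0.3, 0.4, 0.0]
grip_width: 0.003
gripper_force: 0.0
```

Run:
```python
from h import *
a=1.118
c=camera_info("wrist");im=get_image("wrist");cv2.imwrite("pics/w8.png",im)
g=cv2.cvtColor(im,cv2.COLOR_BGR2GRAY)
P=lambda al,z:proj("wrist",(al*np.cos(a)+.4993*np.sin(a),al*np.sin(a)-.4993*np.cos(a),z),c)[0]
R=cv2.Rodrigues(np.array(c["rvec"]))[0];o=-R.T@np.array(c["tvec"]).ravel()
print("cam along",o[0]*np.cos(a)+o[1]*np.sin(a),o[2],P(.3603,.068),P(.3603,.036),P(.36,.014))
r0=int(P(.3603,.05)[1])
for u in (-34,-20,-10,0,10,20,34):
    k=int(round(P(.36,.05)[0]))+u;print(u,g[r0-26:r0+26,k])
```

```text
cam along 0.36368311001794207 0.2803146867794763 [278.08176634  89.60494421] [278.03696171  88.7629281 ] [278.01210987  88.75588556]
-34 [109 109 109 108 106 106 105 104 103 103 104 104 104 106 106 107 107 108
 109 109 107 108 108 109 109 109 111 110 112 111 113 113 114 113 113 113
 113 104  49  22  21  26  16  14  18  16  10  11  14  13  12  14]
-20 [ 79  78  80  84  86  86  86  85  87  85  81  40  13  11  14  10  15  13
  16  14  14  10  11  19  49  97 103 101  77  29  15  15  17  13  16  13
  13  17  17  16  13  12  12  14  17  16  15  16  17  11  16  14]
-10 [97 99 97 96 97 96 98 96 97 96 92 70 23 15 12 18 14 20 13 15 12 13  6 16
 41 95 90 47 16 10 13 13 16 15 14 16 11 12 15 17 15 14 17 16 17 13 15 17
 13 13  7 20]
0 [104 101 100 100  99  99  98  99 100  99  99  92  33  20  17  12  15  17
  13  16  15  14   9   6  26  61  47  18  15  14  13  14  18  11  16  16
  10  17  15  12  15  12  11  12  16  13  16  18  19  15  20  16]
10 [105 103 101  99 100  97  97  99  98  98  98  90  42   9  16  13  14  13
  16  11  19  10  10  14  28  69 100  63  18  10  12  16  18  19  10  18
  11  14  17  15  16  10  15  14  14  13  14  13  14  15  18  12]
20 [ 87  87  86  88  88  89  90  87  88  90  90  86  51  19  14  13  10  10
  12  14  16  16  15  10  20  54 108 115 114 103  55  25  29  19  17  10
  12  12  14  15  15  18  16  14  14  13  14  14  14  14  20  15]
34 [180 180 181 170 122 116 117 117 119 116 116 115 107  53  20  22  23  22
  25  20  27  24  16  16  26  69 109 115 114 115 115 112 111 110 111 110
 112 112 111 109  83  65  88 101  67  27   8  12  17  15   9  16]
```

Run:
```python
from h import *
a=1.118
c=camera_info("wrist");s=observe()
AL=lambda q:q[0]*np.cos(a)+q[1]*np.sin(a)
def edges(col,v0,v1):
    x=col.astype(float);out=[]
    for v in range(v0,v1):
        if (x[v]-50)*(x[v+1]-50)<0: out.append((v+(50-x[v])/(x[v+1]-x[v]),"up" if x[v+1]>x[v] else "dn"))
    return out
g8=cv2.GaussianBlur(cv2.cvtColor(cv2.imread("pics/w8.png"),cv2.COLOR_BGR2GRAY),(1,3),0)
i5=cv2.resize(cv2.imread("pics/w5.png"),(560,420),interpolation=cv2.INTER_AREA);g5=cv2.cvtColor(i5,cv2.COLOR_BGR2GRAY)
# camera of w5: same orientation, shifted
c5=dict(c);R=cv2.Rodrigues(np.array(c["rvec"]))[0];o=-R.T@np.array(c["tvec"]).ravel()
o5=o+np.array([.59145878,.07322581,.05697357])-s["tool_pos"];c5["tvec"]=-R@o5
for n,g,cc in(("w5 free",g5,c5),("w8 now",g8,c)):
  for u in (-12,-6,0,6,12):
    U=281+u
    print(n,u,[(round(e,1),k,round(AL(ray("wrist",(U,e),.036,cc)),4)) for e,k in edges(g[:,U],0,230)])
```

```text
w5 free -12 [(np.float64(13.2), 'dn', np.float64(0.436)), (np.float64(22.6), 'up', np.float64(0.4324)), (np.float64(88.8), 'dn', np.float64(0.4059)), (np.float64(124.6), 'up', np.float64(0.3903)), (np.float64(165.0), 'dn', np.float64(0.3715)), (np.float64(186.6), 'up', np.float64(0.3608))]
w5 free -6 [(np.float64(13.6), 'dn', np.float64(0.4358)), (np.float64(23.0), 'up', np.float64(0.4323)), (np.float64(88.8), 'dn', np.float64(0.4059)), (np.float64(124.6), 'up', np.float64(0.3903)), (np.float64(165.1), 'dn', np.float64(0.3714)), (np.float64(186.8), 'up', np.float64(0.3607))]
w5 free 0 [(np.float64(13.5), 'dn', np.float64(0.4359)), (np.float64(14.5), 'up', np.float64(0.4355)), (np.float64(89.6), 'dn', np.float64(0.4056)), (np.float64(124.8), 'up', np.float64(0.3902)), (np.float64(165.4), 'dn', np.float64(0.3712)), (np.float64(186.9), 'up', np.float64(0.3606))]
w5 free 6 [(np.float64(13.8), 'dn', np.float64(0.4358)), (np.float64(14.2), 'up', np.float64(0.4356)), (np.float64(89.7), 'dn', np.float64(0.4055)), (np.float64(125.1), 'up', np.float64(0.3901)), (np.float64(165.5), 'dn', np.flo
[... 894 characters left out ...]
oat64(42.8), 'up', np.float64(0.3871)), (np.float64(74.8), 'dn', np.float64(0.3686)), (np.float64(180.3), 'up', np.float64(0.3))]
w8 now 6 [(np.float64(9.8), 'dn', np.float64(0.4051)), (np.float64(42.9), 'up', np.float64(0.387)), (np.float64(74.9), 'dn', np.float64(0.3685)), (np.float64(87.5), 'up', np.float64(0.361)), (np.float64(90.3), 'dn', np.float64(0.3593)), (np.float64(180.3), 'up', np.float64(0.3001))]
w8 now 12 [(np.float64(10.1), 'dn', np.float64(0.4049)), (np.float64(43.2), 'up', np.float64(0.3868)), (np.float64(75.3), 'dn', np.float64(0.3683)), (np.float64(87.7), 'up', np.float64(0.3609)), (np.float64(92.7), 'dn', np.float64(0.3578)), (np.float64(177.6), 'up', np.float64(0.302))]
```

>>> move_arm(
  deltas=[
    [[-0.02,0,0,0,0,0],[-0.04,0,0,0,0,0],[-0.04,0,0.03,0,0,0],[-0.04,0,0.065,0,0,0],[-0.04,0,0.085,0,0,0],[-0.04,0,0.09,0,0,0],[-0.03,0,0.09,0,0,0],[-0.015,0,0.09,0,0,0],[0,0,0.09,0,0,0],[0.008,0,0.09,0,0,0],[0.012,0,0.09,0,0,0],[0.012,0,0.09,0,0,0]],
  ],
)

```text
t: 30.55
tool_pos: [0.5766, 0.0439, 0.0406]
tcp_rot: [-3.142, 0.0, 1.118]
wrist_force: [-0.5, -1.3, -0.2]
grip_width: 0.001
gripper_force: 0.0
```

```bash
cat > gap.py <<'E'
from h import *
import sys
a=1.118
c=camera_info("wrist");s=observe();im=get_image("wrist");cv2.imwrite(f"pics/g{sys.argv[1]}.png",im)
g=cv2.cvtColor(im,cv2.COLOR_BGR2GRAY).astype(float)
p=s["tool_pos"];AL=lambda q:q[0]*np.cos(a)+q[1]*np.sin(a)
print(s["t"],"tcp",round(AL(p),4),p[2].round(4),"F",round(-AL(s["wrist_force"]),1))
for u in (-6,0,6):
    x=g[:,281+u-1:281+u+2].mean(1);out=[]
    for v in range(0,300):
        if (x[v]-50)*(x[v+1]-50)<0:
            e=v+(50-x[v])/(x[v+1]-x[v]);out.append((round(e,1),round(AL(ray("wrist",(281+u,e),.036,c)),4),round(AL(ray("wrist",(281+u,e),.055,c)),4)))
    print(u,*[tuple(map(float,o)) for o in out])
E
python3 gap.py 1
```

```text
30.55 tcp 0.2917 0.0406 F 1.3
-6 (50.0, 0.3876, 0.3861) (98.6, 0.3695, 0.3702) (119.4, 0.3612, 0.363) (126.6, 0.3583, 0.3604)
0 (50.1, 0.3876, 0.3861) (98.7, 0.3694, 0.3702) (119.6, 0.3612, 0.3629) (127.6, 0.3579, 0.3601)
6 (50.4, 0.3875, 0.386) (98.8, 0.3694, 0.3701) (119.9, 0.361, 0.3628) (125.9, 0.3586, 0.3607) (271.5, 0.2905, 0.301)
```

>>> move_arm(
  deltas=[
    [[0.001,0,0,0,0,0],[0.002,0,0,0,0,0],[0.003,0,0,0,0,0],[0.003,0,0,0,0,0]],
  ],
)

```text
t: 31.1
tool_pos: [0.578, 0.0462, 0.0406]
tcp_rot: [3.142, -0.0, 1.117]
wrist_force: [-0.4, -0.0, -0.2]
grip_width: -0.003
gripper_force: 0.0
```

```bash
python3 gap.py 2
```

```text
31.1 tcp 0.2944 0.0406 F 0.2
-6 (6.9, 0.4052, 0.4019) (56.1, 0.3881, 0.3868) (104.7, 0.3698, 0.3708) (126.0, 0.3612, 0.3633) (134.5, 0.3577, 0.3602)
0 (6.8, 0.4053, 0.4019) (56.4, 0.388, 0.3868) (104.8, 0.3697, 0.3707) (126.2, 0.3611, 0.3632) (135.2, 0.3574, 0.36)
6 (7.0, 0.4052, 0.4018) (56.6, 0.3879, 0.3867) (104.9, 0.3696, 0.3707) (126.4, 0.3611, 0.3632) (135.2, 0.3574, 0.36) (277.6, 0.2899, 0.3007)
```

>>> move_arm(
  deltas=[
    [[0.001,0,0,0,0,0],[0.0015,0,0,0,0,0],[0.0015,0,0,0,0,0]],
  ],
)

```text
t: 31.52
tool_pos: [0.5786, 0.0476, 0.0406]
tcp_rot: [3.142, -0.0, 1.117]
wrist_force: [0.1, 0.3, 0.1]
grip_width: -0.002
gripper_force: 0.0
```

```bash
python3 gap.py 3
```

```text
31.525 tcp 0.296 0.0406 F -0.4
-6 (11.4, 0.4053, 0.4021) (59.8, 0.3883, 0.3872) (108.2, 0.37, 0.3712) (129.8, 0.3613, 0.3635) (138.8, 0.3575, 0.3603)
0 (11.5, 0.4052, 0.4021) (60.1, 0.3882, 0.3872) (108.4, 0.3699, 0.3711) (139.5, 0.3572, 0.36)
6 (11.9, 0.4051, 0.402) (60.2, 0.3882, 0.3871) (108.7, 0.3698, 0.371) (130.2, 0.3611, 0.3633) (139.2, 0.3573, 0.3601) (281.5, 0.2894, 0.3005)
```

By touch: the fingers are at 0.296 along the lane with no force, yet the first push already met the pad there with about 4 N. So the canister still sits past the point of first contact, with the pad slightly compressed against it. I'm retracting to finish.

>>> move_arm(
  deltas=[
    [[-0.005,0,0,0,0,0],[-0.02,0,0,0,0,0],[-0.04,0,0,0,0,0],[-0.055,0,-0.03,0,0,0],[-0.055,0,-0.08,0,0,0],[-0.055,0,-0.13,0,0,0],[-0.055,0,-0.16,0,0,0],[-0.055,0,-0.16,0,0,0],[-0.055,0,-0.16,0,0,0]],
  ],
)

```text
t: 32.7
tool_pos: [0.5532, -0.0025, 0.1997]
tcp_rot: [-3.139, 0.001, 1.116]
wrist_force: [0.0, 0.1, 0.3]
grip_width: 0.0
gripper_force: 0.0
```

```bash
python3 -c "
from rig import *
print(close_job())"
```

```text
the job is handed in; nothing more can be done
None
```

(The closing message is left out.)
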